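Advance the drilling jig by one index

ROBOT

A 6-joint arm with a two-finger parallel gripper is mounted at the origin on a cart in front of the work surface, level with it; the furniture and walls round the work are solid. World frame = base frame: x ahead of the robot, y to its left, z up, the work surface at z = 0. Lengths are in m, angles in rad, forces in N, time in s.
With the tool pointing down it reaches from about 0.25 to 0.725 m from the base axis. Payload 4 kg.
Tool frame: the origin (TCP) lies on the centre line of the jaws, within the pads' length; the fingertips stand 25 mm ahead of it and the grasp point (between the pads) lies 6 mm ahead of it; z points along the fingers, x is the direction in which the jaws open and shut, and the axes are right-handed (so a half turn about z gives the same grasp; the last joint's range is limited). The gripper opens to 85 mm and grips with 20 to 120 N. Pads are 22 mm wide; open, the fingers measure 114 mm over their backs; the gripper's body (76 mm by 85 mm) begins 54 mm behind the grasp point. The pads swing forward as they close: fully open they stand 13 mm farther back than shut.
Start: joints at [1.257, 0.241, 0.005, 1.335, 0, 1.571], TCP at [0.154, 0.476, 0.256] pointing down, gripper open.
Joint ranges: [-2.72, 2.72], [-1.05, 1.87], [-1.09, 1.28], [-1.99, 2.15], [-1.42, 1.44], [-3.14, 3.14]. Speed limits (rad/s): [2.79, 2.79, 3.14, 3.14, 3.14, 3.14].

INTERFACE

Orientations are given as a unit quaternion [x, y, z, w].
In Python, from workcell import bot, imaging, order gives the robot as it stands.
- The arm moves only by the tool carry_out, never from a script. Its argument "moves" is a list of rows, each a list of 5 numbers: the shift along the tool's x, y, z scaled (see below), then the turn about the tool's z scaled (see below), then the opening, from -1 (shut) to 1 (fully open). In form: [[tx, ty, tz, roll, hand], ...]. A call has 1 to 20 rows; each row is the pose to reach, as a shift and turn from the pose commanded when the call began, along the tool's axes at that moment; what a row does not reach only later rows make up. The controller multiplies each number of a shift by 0.1 m and each number of a turn by 90 degrees. A row lasts 1/10 s, in which the tool goes at most 50 mm and 8.59 degrees, less where a joint would pass 70% of its speed; a pose out of reach is approached as far as the arm can. A call with a number of a shift or a turn outside -1 to 1 is refused whole. A call with a gripper value outside its range is refused whole. The fingers move at their own pace and stop on an object; the grip force is fixed at half the most. Time passes only in rows, so rows that repeat a pose let the fingers close. It gives the time, the measured TCP pose, the force and the opening at its end, in the units of the state.
- bot.get_obs(): the state, without advancing time (a new reading comes with each control period).
- imaging.camera(name): name is "scene" or "top"; returns the picture (420x560x3 uint8, red, green, blue); there is no depth.
- imaging.camera_model(name): a dict with "fovy" (degrees; the focal length in pixels is half the picture's height over the tangent of half this angle, whatever the lens; pixels are square), "cx", "cy" (the principal point, pixels), "eye" and "rotation" of the camera in the world. Camera axes: x right, y up, looking along -z (the intrinsics and any distortion apply to the point x, -y, -z); pixel columns grow to the right and rows downward; lengths in m; the calibration is good to about 2 mm. A picture is of the moment at which its call begins. camera_model takes no time and is no camera call.
- order.job_done(): hands the job in, once; it reports no verdict.
The state is a dict: "clock": time; "joint_pos": joint angles; "joint_vel": joint speeds; "tau": joint torques, N m; "eef_pos": TCP position; "tool_rot": TCP orientation; "ft_force": force on the tool from outside, world axes, zero at the start; "ft_torque": the same for the moment, N m; "grip_width": finger opening in m.
Only numpy, scipy, OpenCV 4.12 (cv2) and the standard library are available. Lean on these libraries where they do the work, as an engineer would, in place of code of your own. Each camera call takes 0.05 s, during which the arm holds its last target.

TASK

Bring the strip in the drilling jig on to its next hole. First lift away the wooden caul that lies across the rails in front of the carriage and lay it flat on the bench; then pull the sprung index plunger up to its stop and turn its knob a quarter turn so that it stays parked; wind the crank wheel one full turn clockwise (seen from above), and turn the knob back so that the plunger springs down into the wheel's notch and locks it again. The carriage must not run into the caul, and the bottle, the jar and the sanding block round the jig stay where they stand.

Things in the scene. Friction and masses are not known exactly. Their poses are not given: they have to be found in the camera images.
- jig: the jig, fixed: plywood base x -122..128, y -150..150, top z 18 (mm, jig frame; origin under the base at bench height, z up). Two steel rails along y at x 8 and 92, tops z 26. Drill bush arm at x 66..128, y 23..67, up to z 83. Index wheel: aluminium disc of 184 mm, axis at x -30 y 0, top z 60. Plunger bracket outside its rim, x -125..-65, y -95..-35, up to z 69
- carriage: aluminium slide plate 130 x 192 x 13 mm with the dark strip on it, driven by the wheel through rack and pinion: one full turn moves it 50 mm along the jig's -y. Origin: middle of its leading (-y) edge, underside, 26.5 mm above the bench; axes as the jig's. Strip and clamps reach 41 mm above the origin
- caul: loose plain pine bar, 30 x 140 x 24 mm (own x, y, z), 50 g, origin at the centre of its underside, long axis its y; it lies across both rails just in front of the carriage, underside 26 mm above the bench
- plunger_knob: black wing knob on the vertical plunger. Origin on its axis at the bracket's top (69 mm above the bench when down), rises with it. Bar 44 mm long (own x), 16 wide (own y), 24 high, 18 to 42 mm above the origin. A cross pin along own x sits in a slotted sleeve (top z 84, 22 x 26 mm): lifted over 14 mm the knob turns either way to 1.65 rad
- knob_grip (a point): on the plunger axis in the knob bar, 8 mm below its top (103 mm above the bench when down). At rest the bar points to the wheel axis. Turned more than 0.7 rad while up, the cross pin rests on the sleeve's top and the plunger stays parked; within 0.2 rad of the first heading it drops back into the slot
- plunger (a joint): lift of the plunger in m: 0 down and locked in the notch, 0.011 pin end riding on the disc, 0.014 parked, 0.018 at its upper stop. A spring pulls it down with 6 N (down) to 10 N (stop)
- wheel (a joint): angle of the wheel in rad, 0 at the start, growing clockwise seen from above; 6.283 is one full turn; stops at -0.12 and 6.9. Turns only while the plunger is up. Its single rim notch (10 mm wide, 17 mm at the mouth) is under the plunger at 0 and 6.283; the round-ended 8 mm pin draws the wheel in if it is within about 0.08 rad
- wheel_centre (a point): on the wheel's axis, at its top face (60 mm above the bench)
- crank_mid (a point): in the upright wooden crank grip (21 mm diameter, upper end 119 mm above the bench, 55 mm tall, revolves freely on its pin), 15 mm below its top; 42 mm from the wheel axis, straight across from the notch
- glue_bottle: bystander: upright squeeze bottle, 43 x 60 mm, 170 mm tall, origin at the centre of its underside
- brush_jar: bystander: glass jar, 66 mm diameter, 86 mm tall, origin at the centre of its underside
- sanding_block: bystander: sanding block 60 x 110 x 24 mm, origin at the centre of its underside
Things that resemble listed ones, but are neither listed nor needed, are in the scene too. Several things have the shape of the caul; the one meant has the colours described above.

How it is judged:
By the outcome, as a careful person would: the job done as asked, in the order asked, and still so for the second after the job is handed in, with the robot touching nothing.
It also fails if it takes over 72 s, if anything falls off the work surface, if the arm or the gripper's body presses on something with over 40 N, if the wrist force passes 120 N, or if a joint passes its speed limit or range.

## Working session

There is one attempt and no reset: what is moved stays moved. The work goes in short steps, Python scripts to look and compute and a tool call to move; the robot and the scene stay as the last step left them, time stands still between calls to the robot, and variables do not carry over. Pictures are saved under pics/ and viewed, and the job is handed in when it is done.

Besides the shell and the picture viewer there is one more tool, called after "Call:" as a command line: name --pt "numbers of a row" for each row, then --argument value for the rest. carry_out: Moves the arm, as the interface text tells. Its arguments: {"type":"object","properties":{"moves":{"type":"array","items":{"type":"array","items":{"type":"number","minimum":-1,"maximum":1}}}},"required":["moves"]}

```bash
mkdir -p pics; ls; python3 - <<'E'
from workcell import bot, imaging, order
import cv2
print(bot.get_obs())
for n in ("scene","top"):
    im=imaging.camera(n); cv2.imwrite(f"pics/{n}0.png",im[:,:,::-1]); print(n,imaging.camera_model(n))
E
```

```text
pics
{'clock': 0.0, 'joint_pos': array([1.25697284e+00, 2.41435335e-01, 3.72391460e-03, 1.33521086e+00,
       9.61178041e-06, 1.57077253e+00]), 'joint_vel': array([ 0.00043117,  0.00052143,  0.00039795, -0.00203821,  0.00182423,
        0.00023449]), 'tau': array([-8.91993295e-05, -3.72321439e+01,  2.52406883e+01,  1.70557637e-02,
       -2.42211166e-05, -4.94581528e-06]), 'eef_pos': array([0.15416597, 0.47502539, 0.25540163]), 'tool_rot': array([ 8.08910851e-01,  5.87930358e-01, -8.62694545e-04,  6.21048826e-04]), 'ft_force': array([-0.06146685, -0.58311983, -0.19023937]), 'ft_torque': array([-0.03335414,  0.01345672, -0.02048437]), 'grip_width': 0.08559738612351156}
scene {'fovy': 45.39881120806763, 'cx': 279.7093280911963, 'cy': 216.5417622514606, 'eye': array([ 0.0700738 , -0.92258745,  0.71556355]), 'rotation': array([ 0.48999875, -0.11136596, -0.21461007,  0.83752097])}
top {'fovy': 44.342687006870264, 'cx': 269.37899235429535, 'cy': 211.7348377280242, 'eye': array([0.32534582, 0.00803207, 1.15549552]), 'rotation': array([ 0.07626968, -0.066787  , -0.64709217,  0.75564155])}
```

View pics/scene0.png

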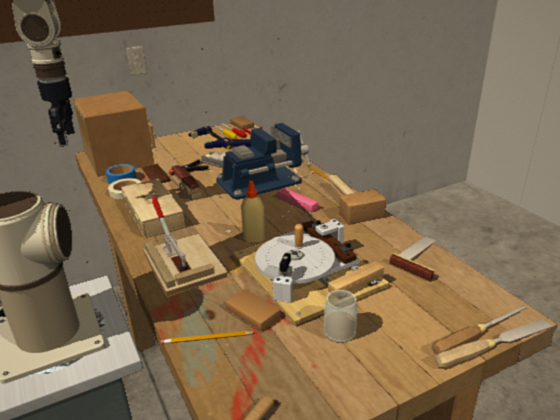

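View pics/top0.png

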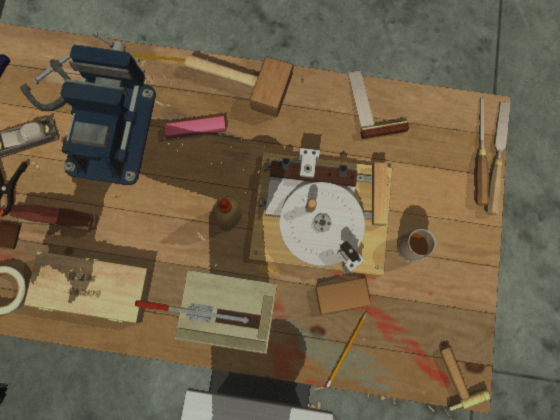

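```bash
cat > h.py <<'E'
import numpy as np, cv2
from scipy.spatial.transform import Rotation as R
from workcell import bot, imaging, order
M={n:imaging.camera_model(n) for n in ("scene","top")}
def ray(n,u,v):
    m=M[n]; f=210/np.tan(np.radians(m['fovy'])/2)
    d=np.array([(u-m['cx'])/f,-(v-m['cy'])/f,-1.])
    return m['eye'], R.from_quat(m['rotation']).apply(d)
def onz(n,u,v,z):
    e,d=ray(n,u,v); return e+d*(z-e[2])/d[2]
def proj(n,p):
    m=M[n]; f=210/np.tan(np.radians(m['fovy'])/2)
    q=R.from_quat(m['rotation']).inv().apply(np.asarray(p)-m['eye'])
    return np.stack([m['cx']+f*q[...,0]/-q[...,2], m['cy']-f*q[...,1]/-q[...,2]],-1)
def two(a,b):
    # midpoint of closest approach, gap
    e1,d1=ray("scene",*a); e2,d2=ray("top",*b)
    A=np.stack([d1,-d2],1); s=np.linalg.lstsq(A,e2-e1,rcond=None)[0]
    p,q=e1+s[0]*d1,e2+s[1]*d2
    return (p+q)/2,np.linalg.norm(p-q)
def crop(im,x0,y0,w,h,k,fn):
    c=cv2.resize(im[y0:y0+h,x0:x0+w],None,fx=k,fy=k,interpolation=cv2.INTER_CUBIC)
    for x in range((x0//20+1)*20,x0+w,20):
        cv2.putText(c,str(x),((x-x0)*k,10),0,.35,(0,255,255),1); cv2.line(c,((x-x0)*k,12),((x-x0)*k,18),(0,255,255),1)
    for y in range((y0//20+1)*20,y0+h,20):
        cv2.putText(c,str(y),(0,(y-y0)*k+4),0,.35,(0,255,255),1); cv2.line(c,(24,(y-y0)*k),(30,(y-y0)*k),(0,255,255),1)
    cv2.imwrite(fn,c)
def shot(n,fn):
    im=imaging.camera(n)[:,:,::-1].copy(); cv2.imwrite(fn,im); return im
E
python3 - <<'E'
from h import *
crop(cv2.imread('pics/top0.png'),240,140,200,150,4,'pics/topc.png')
crop(cv2.imread('pics/scene0.png'),220,170,200,150,4,'pics/scenec.png')
E
```

```text
(no output)
```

View pics/topc.png

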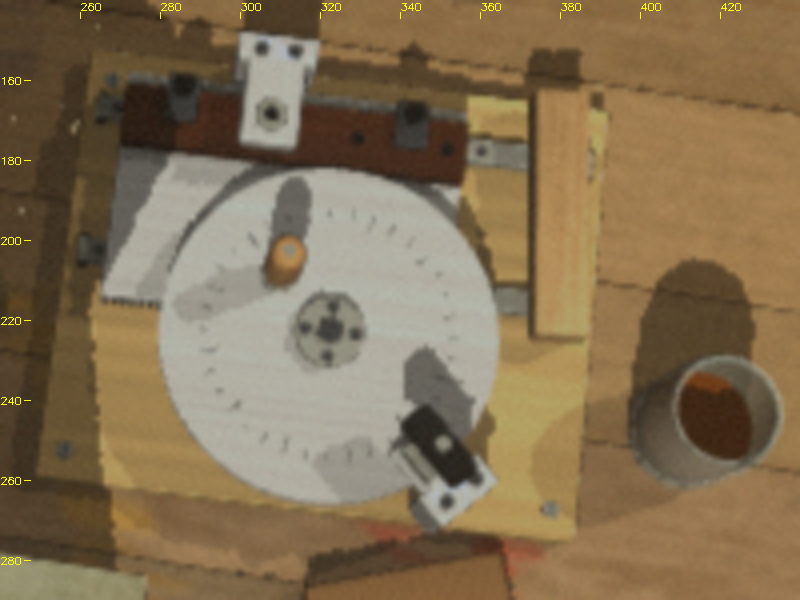

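View pics/scenec.png

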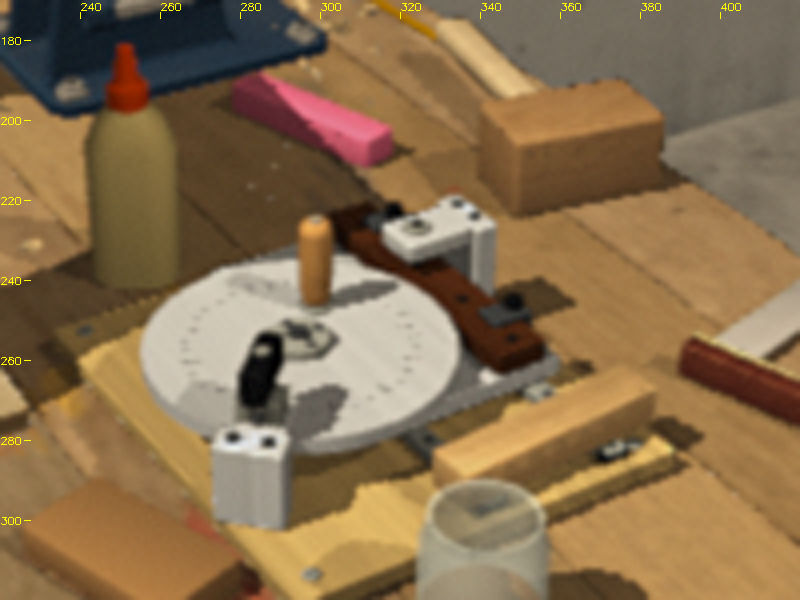

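```bash
python3 - <<'E'
from h import *
from scipy.optimize import least_squares
np.set_printoptions(precision=4,suppress=True)
C={(-122,150):(262.7-13.1,258.5),(128,150):(262.7,153.2),(-122,-150):(383.8,274.5),(128,-150):(392,165)}
J=np.array(list(C.keys()))/1000.; W=np.array([onz("top",*p,.018)[:2] for p in C.values()])
def fit(J,W):
    jc,wc=J.mean(0),W.mean(0); a=J-jc;b=W-wc
    th=np.arctan2((a[:,0]*b[:,1]-a[:,1]*b[:,0]).sum(),(a*b).sum()); c,s=np.cos(th),np.sin(th)
    t=wc-np.array([[c,-s],[s,c]])@jc
    return th,t,(np.array([[c,-s],[s,c]])@J.T).T+t-W
print("base",*fit(J,W))
# wheel rim mask
im=cv2.imread('pics/top0.png')
hsv=cv2.cvtColor(im,cv2.COLOR_BGR2HSV)
m=((hsv[...,1]<60)&(hsv[...,2]>90)).astype(np.uint8)
# radial search in world
c=onz("top",322,223.5,.06)[:2]
for it in range(3):
  pts=[]
  for a in np.radians(np.arange(0,360,4)):
    r=np.arange(.075,.105,.0005)
    P=np.stack([c[0]+r*np.cos(a),c[1]+r*np.sin(a),0*r+.06],1)
    uv=proj("top",P).astype(np.float32)
    v=cv2.remap(im,uv[None,:,0],uv[None,:,1],cv2.INTER_LINEAR)[0].astype(float)
    b=v[:,0] # blue drops on wood
    g=b[:-4]-b[4:]; k=g.argmax()
    if g[k]>25: pts.append((c+ (r[k]+.001)*np.array([np.cos(a),np.sin(a)])))
  pts=np.array(pts)
  s=least_squares(lambda q:np.hypot(*(pts-q[:2]).T)-q[2],[*c,.092],loss='soft_l1',f_scale=.001)
  c=s.x[:2]; print(len(pts),s.x)
print("hub",onz("top",322,222,.06),)
print("scene wheel hub")
print("crank top", onz("top",312,201.5,.119), two((299+.3,224.5),(312,201.5)))
print("knob top", onz("top",240+437/4,140+445/4,.111))
for q in [(372.5,161.8),(386.5,161.8),(373,223.5),(386.5,224.7)]: print("caul",onz("top",*q,.05))
for q in [(420,243)]: print("jar",onz("top",*q,.086))
for q in [(317,286),(366,276),(319,314),(370,306)]: print("block",onz("top",*q,.024))
print("bottle",onz("top",226,204,.17))
E
```

```text
base 0.04317037725839442 [ 0.5727 -0.0757] [[-0.0017  0.0003]
 [ 0.003   0.0017]
 [ 0.0006 -0.002 ]
 [-0.0019 -0.    ]]
82 [ 0.5417 -0.0754  0.0921]
81 [ 0.5418 -0.0754  0.092 ]
81 [ 0.5419 -0.0753  0.0921]
hub [ 0.5438 -0.0756  0.06  ]
scene wheel hub
crank top [ 0.5715 -0.045   0.119 ] (array([ 0.5717, -0.045 ,  0.1175]), np.float64(0.0002848732990273666))
knob top [ 0.4821 -0.1347  0.111 ]
caul [ 0.6988 -0.1697  0.05  ]
caul [ 0.7037 -0.2007  0.05  ]
caul [ 0.5596 -0.1868  0.05  ]
caul [ 0.5615 -0.2161  0.05  ]
jar [ 0.5259 -0.2824  0.086 ]
block [ 0.4088 -0.0865  0.024 ]
block [ 0.4468 -0.1894  0.024 ]
block [ 0.3502 -0.0988  0.024 ]
block [ 0.3839 -0.2055  0.024 ]
bottle [0.5284 0.1233 0.17  ]
```

```bash
python3 - <<'E'
from h import *
np.set_printoptions(precision=4,suppress=True)
a=cv2.imread('pics/top0.png');b=cv2.imread('pics/scene0.png')
crop(a,330,230,48,48,12,'pics/tk.png')
crop(b,264,240,60,60,10,'pics/sk.png')
for q in [(420,300),(420,340),(400,320),(440,320)]: print(q,onz("top",*q,.0))
E
```

```text
(420, 300) [ 0.4152 -0.3179  0.    ]
(420, 340) [ 0.3295 -0.3261  0.    ]
(400, 320) [ 0.3652 -0.2786  0.    ]
(440, 320) [ 0.3787 -0.3654  0.    ]
```

View pics/tk.png

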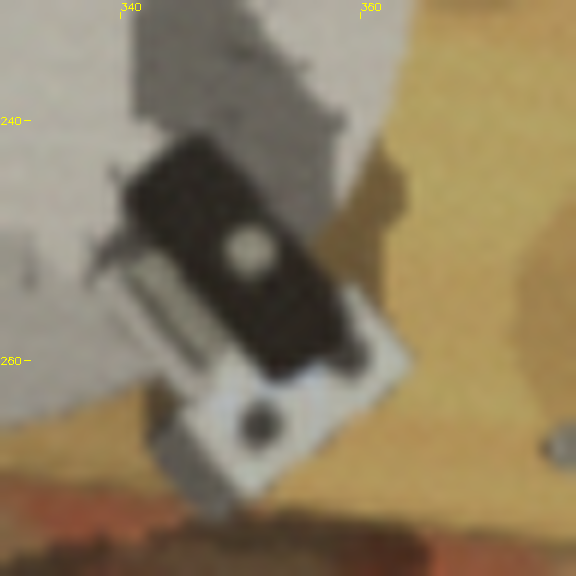

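View pics/sk.png

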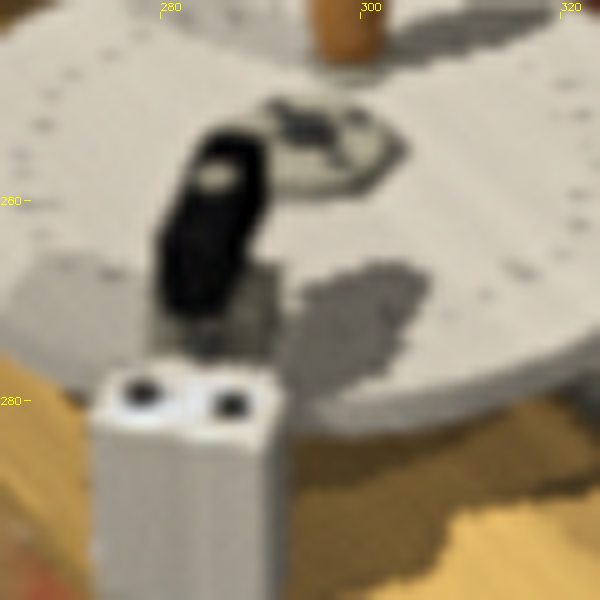

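```bash
python3 - <<'E'
from h import *
np.set_printoptions(precision=4,suppress=True)
print("dot",two((285.0,257.1),(350.4,250.4)),onz("top",350.4,250.4,.111),onz("scene",285,257.1,.111))
f=lambda x,y:onz("top",330+(x+.5)/12-.5,230+(y+.5)/12-.5,.111)[:2]
a,b,c,d=f(205,132),f(120,195),f(345,330),f(280,383)
print(a,b,c,d,(a+b+c+d)/4); v=(a+b-c-d); print(np.degrees(np.arctan2(v[1],v[0])), np.linalg.norm(v)/2)
# where does the robot's gripper appear in scene: TCP proj
o=bot.get_obs(); print(proj("scene",o['eef_pos']),proj("top",o['eef_pos']))
# jig features: bush arm hole? rails
E
```

```text
dot (array([ 0.484 , -0.1368,  0.1098]), np.float64(0.0007989333475095629)) [ 0.4842 -0.1368  0.111 ] [ 0.4827 -0.1383  0.111 ]
[ 0.5031 -0.1267] [ 0.4902 -0.1137] [ 0.4732 -0.1543] [ 0.4625 -0.1445] [ 0.4822 -0.1348]
45.42095396711051 0.04102279040097905
[ 66.4776 134.4979] [-23.8569 377.3796]
```

Call:
carry_out --pt "-0.35 0.35 0 0 1" --pt "-0.7 0.7 0 -0.1 0.6" --pt "-1 1 0 -0.2 0.4" --pt "-1 1 0 -0.27 0.4"

```text
clock: 0.5
eef_pos: [0.2194, 0.3456, 0.2559]
tool_rot: [0.667, 0.746, -0.001, 0.001]
ft_force: [0.1, 0.4, -0.1]
grip_width: 0.06
```

```bash
cat >> h.py <<'E'
def go(t,phi=None):
    o=bot.get_obs(); r=R.from_quat(o['tool_rot']); x=r.apply([1,0,0]); ph=np.degrees(np.arctan2(x[1],x[0]))
    d=r.inv().apply(np.asarray(t)-o['eef_pos'])
    print("clk",round(o['clock'],2),"tcp",o['eef_pos'].round(4),"phi",ph.round(2),"q",o['joint_pos'].round(2),"F",o['ft_force'].round(1),"w",round(o['grip_width'],4))
    print("shift",(d*10).round(3),"roll",None if phi is None else round((ph-phi)/90,3))
E
python3 -c "
from h import *
go([.632,-.1925,.2],96.6)"
```

```text
clk 0.5 tcp [0.2194 0.3456 0.2559] phi 96.4 q [ 1.01  0.06 -0.21  1.3  -0.    0.89] F [ 0.1  0.4 -0.1] w 0.06
shift [-5.806  3.501  0.572] roll -0.002
```

Call:
carry_out --pt "-0.33 0.2 0 0 0.3" --pt "-0.66 0.4 0 0 0.3" --pt "-1 0.6 0 0 0.3"

```text
clock: 0.8
eef_pos: [0.2896, 0.2556, 0.2561]
tool_rot: [0.667, 0.745, -0.0, 0.0]
ft_force: [0.1, 0.6, 0.1]
grip_width: 0.0557
```

Call:
carry_out --pt "-0.33 0.2 0 0 0.3" --pt "-0.66 0.4 0 0 0.3" --pt "-1 0.6 0 0 0.3"

```text
clock: 1.1
eef_pos: [0.3603, 0.1626, 0.2561]
tool_rot: [0.667, 0.745, -0.0, -0.0]
ft_force: [1.1, 0.2, -0.2]
grip_width: 0.0553
```

Call:
carry_out --pt "-0.33 0.2 0 0 0.3" --pt "-0.66 0.4 0 0 0.3" --pt "-1 0.6 0 0 0.3"

```text
clock: 1.4
eef_pos: [0.431, 0.0697, 0.256]
tool_rot: [0.667, 0.745, -0.0, -0.0]
ft_force: [0.1, 0.2, -0.1]
grip_width: 0.0556
```

Call:
carry_out --pt "-0.33 0.2 0 0 0.3" --pt "-0.66 0.4 0 0 0.3" --pt "-1 0.6 0 0 0.3"

```text
clock: 1.7
eef_pos: [0.5016, -0.023, 0.2558]
tool_rot: [0.667, 0.745, -0.0, -0.0]
ft_force: [1.0, 0.9, 0.2]
grip_width: 0.0558
```

Call:
carry_out --pt "-0.33 0.2 0 0 0.3" --pt "-0.66 0.4 0 0 0.3" --pt "-1 0.6 0 0 0.3" --pt "-1 0.6 0 0 0.3"

```text
clock: 2.1
eef_pos: [0.5736, -0.1181, 0.2543]
tool_rot: [0.669, 0.743, -0.001, -0.0]
ft_force: [-0.9, -0.1, 0.3]
grip_width: 0.0556
```

```bash
python3 -c "
from h import *
go([.632,-.1925,.16],96.6)"
```

```text
clk 2.1 tcp [ 0.5736 -0.1181  0.2543] phi 96.06 q [-0.2   0.41  0.25  1.4  -0.   -0.31] F [-0.9 -0.1  0.3] w 0.0556
shift [-0.801  0.503  0.944] roll -0.006
```

Call:
carry_out --pt "-0.4 0.25 0.3 0 0.3" --pt "-0.8 0.5 0.6 -0.005 0.3" --pt "-0.8 0.5 0.94 -0.005 0.3" --pt "-0.8 0.5 0.94 -0.005 0.3"

```text
clock: 2.5
eef_pos: [0.6265, -0.1882, 0.1545]
tool_rot: [0.665, 0.747, -0.003, -0.006]
ft_force: [-0.8, 0.7, -0.7]
grip_width: 0.0557
```

```bash
python3 -c "
from h import *
a=shot('top','pics/t1.png');b=shot('scene','pics/s1.png')
crop(a,290,120,150,150,4,'pics/t1c.png');crop(b,270,150,150,150,4,'pics/s1c.png')
go([.632,-.1925,.052],96.6)"
```

```text
clk 2.6 tcp [ 0.6289 -0.1875  0.1612] phi 96.78 q [-0.29  0.61  0.31  1.28  0.   -0.41] F [ 0.5  0.2 -0.1] w 0.055
shift [-0.056  0.029  1.092] roll 0.002
```

View pics/t1c.png

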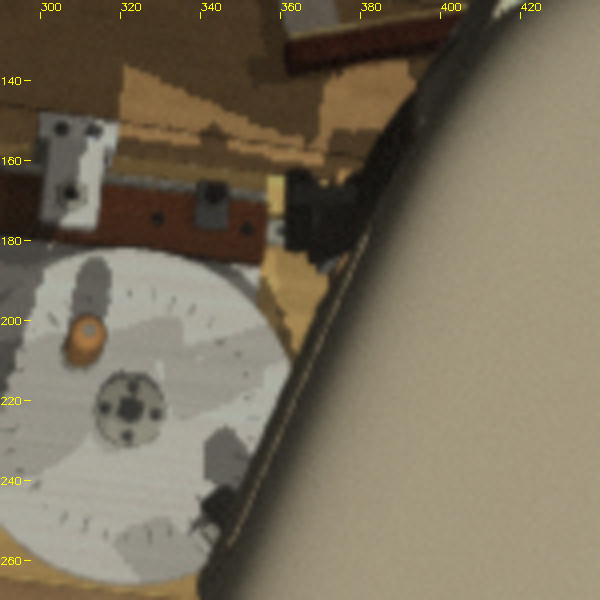

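View pics/s1c.png

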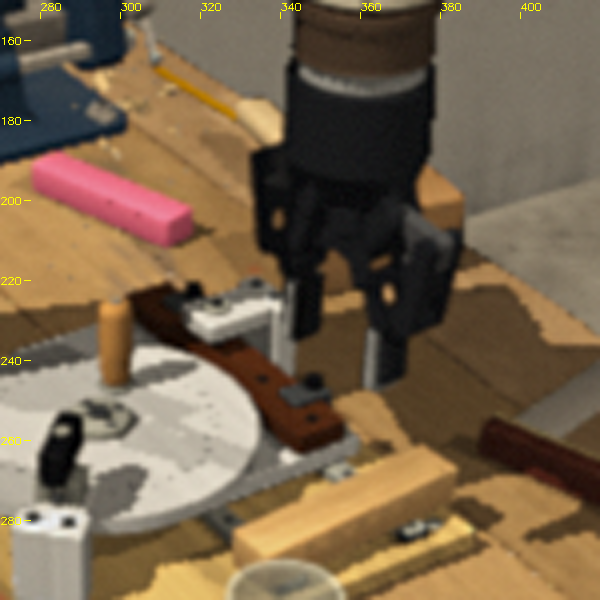

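Call:
carry_out --pt "-0.06 0.03 0 0 0.08" --pt "-0.06 0.03 0.3 0 0.08" --pt "-0.06 0.03 0.6 0 0.08" --pt "-0.06 0.03 0.9 0 0.08" --pt "-0.06 0.03 1 0 0.08" --pt "-0.06 0.03 1 0 0.08"

```text
clock: 3.2
eef_pos: [0.6339, -0.1934, 0.0627]
tool_rot: [0.664, 0.748, -0.0, -0.0]
ft_force: [-1.1, -0.9, 0.5]
grip_width: 0.0459
```

```bash
python3 -c "
from h import *
b=shot('scene','pics/s2.png')
crop(b,270,150,150,150,4,'pics/s2c.png')
print(onz('top',356,178,.067),onz('top',355,186,.0395))
go([.632,-.1925,.052],96.6)"
```

```text
[ 0.65083007 -0.13552569  0.067     ] [ 0.64032749 -0.13916607  0.0395    ]
clk 3.25 tcp [ 0.6349 -0.1938  0.0641] phi 96.81 q [-0.3   0.69  0.2   1.08  0.   -0.42] F [ 0.9  0.6 -0.2] w 0.0461
shift [ 0.016 -0.027  0.121] roll 0.002
```

View pics/s2c.png

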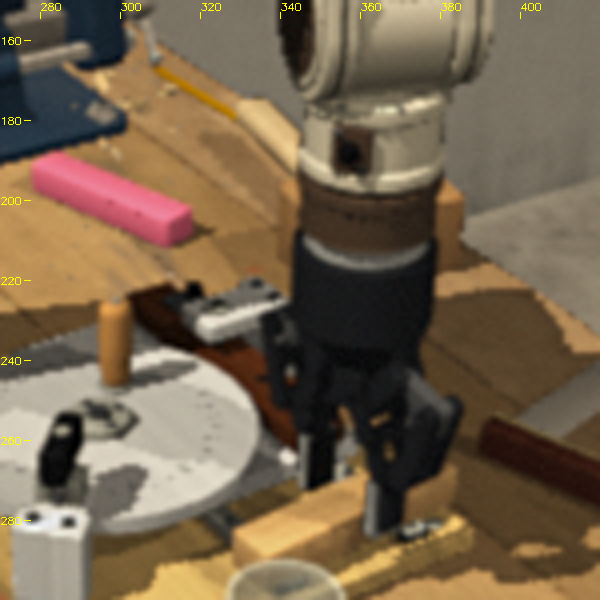

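Call:
carry_out --pt "0.01 0 0.06 0 0.08" --pt "0.01 0 0.11 0 0.08" --pt "0.01 0 0.11 0 -0.6" --pt "0.01 0 0.11 0 -0.8" --pt "0.01 0 0.11 0 -0.8" --pt "0.01 0 0.11 0 -0.8" --pt "0.01 0 0.11 0 -0.8" --pt "0.01 0 0.11 0 -0.8"

```text
clock: 4.05
eef_pos: [0.6342, -0.1931, 0.0518]
tool_rot: [0.664, 0.748, 0.0, 0.0]
ft_force: [-0.2, -0.1, 3.4]
grip_width: 0.0286
```

Call:
carry_out --pt "0 0 -0.1 0 -0.8" --pt "0 0 -0.3 0 -0.8" --pt "0 0 -0.6 0 -0.8" --pt "0 0 -0.9 0 -0.8" --pt "0 0 -1 0 -0.8" --pt "0 0 -1 0 -0.8"

```text
clock: 4.65
eef_pos: [0.635, -0.1933, 0.1534]
tool_rot: [0.664, 0.748, 0.001, 0.002]
ft_force: [0.5, -0.1, -1.2]
grip_width: 0.0287
```

```bash
python3 -c "
from h import *
go([.40,-.33,.155],96.6)"
```

```text
clk 4.65 tcp [ 0.635  -0.1933  0.1534] phi 96.77 q [-0.3   0.62  0.32  1.26 -0.   -0.41] F [ 0.5 -0.1 -1.2] w 0.0287
shift [-1.08  -2.495 -0.023] roll 0.002
```

Call:
carry_out --pt "-0.25 -0.3 -0.2 0 -0.8" --pt "-0.45 -0.65 -0.3 0 -0.8" --pt "-0.6 -1 -0.3 0 -0.8"

```text
clock: 4.95
eef_pos: [0.5408, -0.2652, 0.1806]
tool_rot: [0.664, 0.748, -0.0, -0.0]
ft_force: [1.0, 0.2, -0.3]
grip_width: 0.0287
```

Call:
carry_out --pt "-0.15 -0.35 0 0 -0.8" --pt "-0.3 -0.7 0 0 -0.8" --pt "-0.48 -1 0 0 -0.8" --pt "-0.48 -1 0 0 -0.8"

```text
clock: 5.35
eef_pos: [0.4436, -0.3251, 0.1792]
tool_rot: [0.666, 0.746, -0.001, -0.002]
ft_force: [-0.2, 0.2, -0.3]
grip_width: 0.0289
```

```bash
python3 -c "
from h import *
go([.40,-.33,.13],96.6)
b=shot('scene','pics/s3.png')"
```

```text
clk 5.35 tcp [ 0.4436 -0.3251  0.1792] phi 96.47 q [-0.63  0.39  0.    1.19 -0.   -0.74] F [-0.2  0.2 -0.3] w 0.0289
shift [-0.001 -0.436  0.494] roll -0.001
```

View pics/s3.png

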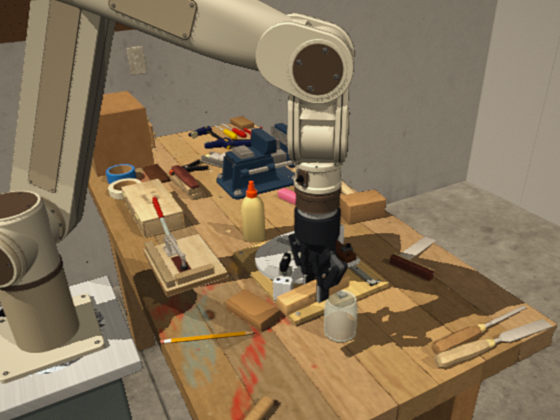

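Call:
carry_out --pt "0 -0.22 0 0 -0.8" --pt "0 -0.44 0.2 0 -0.8" --pt "0 -0.44 0.5 0 -0.8" --pt "0 -0.44 0.8 0 -0.8" --pt "0 -0.44 1 0 -0.8" --pt "0 -0.44 1 0 -0.8" --pt "0 -0.44 1 0 -0.8"

```text
clock: 6.1
eef_pos: [0.4046, -0.3281, 0.0806]
tool_rot: [0.664, 0.748, 0.0, -0.001]
ft_force: [0.1, 0.0, -0.7]
grip_width: 0.0288
```

```bash
python3 -c "
from h import *
go([.40,-.33,.0285],96.6)"
```

```text
clk 6.1 tcp [ 0.4046 -0.3281  0.0806] phi 96.84 q [-0.68  0.43 -0.22  0.93  0.   -0.8 ] F [ 0.1  0.  -0.7] w 0.0288
shift [-0.014 -0.047  0.521] roll 0.003
```

Call:
carry_out --pt "0 0 0.2 0 -0.8" --pt "0 0 0.35 0 -0.8" --pt "0 0 0.42 0 -0.8" --pt "0 0 0.48 0 -0.8" --pt "0 0 0.51 0 -0.8" --pt "0 0 0.51 0 -0.8" --pt "0 0 0.51 0 -0.8"

```text
clock: 6.8
eef_pos: [0.4047, -0.3293, 0.0309]
tool_rot: [0.664, 0.748, -0.0, 0.001]
ft_force: [-0.8, 0.1, -1.6]
grip_width: 0.0286
```

Call:
carry_out --pt "0 0 0.02 0 -0.8" --pt "0 0 0.03 0 -0.8" --pt "0 0 0.04 0 -0.8" --pt "0 0 0.04 0 -0.8"

```text
clock: 7.2
eef_pos: [0.4042, -0.3289, 0.0262]
tool_rot: [0.664, 0.748, -0.0, -0.0]
ft_force: [-0.1, -0.3, -0.2]
grip_width: 0.0289
```

Call:
carry_out --pt "0 0 0.01 0 -0.8" --pt "0 0 0.01 0 0.1" --pt "0 0 0.01 0 0.2" --pt "0 0 0.01 0 0.3" --pt "0 0 -0.1 0 0.3" --pt "0 0 -0.4 0 0.3" --pt "0 0 -0.8 0 0.3" --pt "0 0 -1 0 0.3" --pt "0 0 -1 0 0.3"

```text
clock: 8.1
eef_pos: [0.4066, -0.3308, 0.1308]
tool_rot: [0.664, 0.748, 0.0, 0.004]
ft_force: [0.3, -1.4, 0.7]
grip_width: 0.0557
```

```bash
python3 -c "
from h import *
b=shot('scene','pics/s4.png'); crop(b,220,190,200,150,4,'pics/s4c.png')
go([.483,-.136,.20],135)"
```

```text
clk 8.15 tcp [ 0.4055 -0.3299  0.1286] phi 96.77 q [-0.68  0.37 -0.16  1.03 -0.   -0.8 ] F [-0.1  0.  -0.5] w 0.0554
shift [ 1.832  1.001 -0.717] roll -0.425
```

View pics/s4c.png

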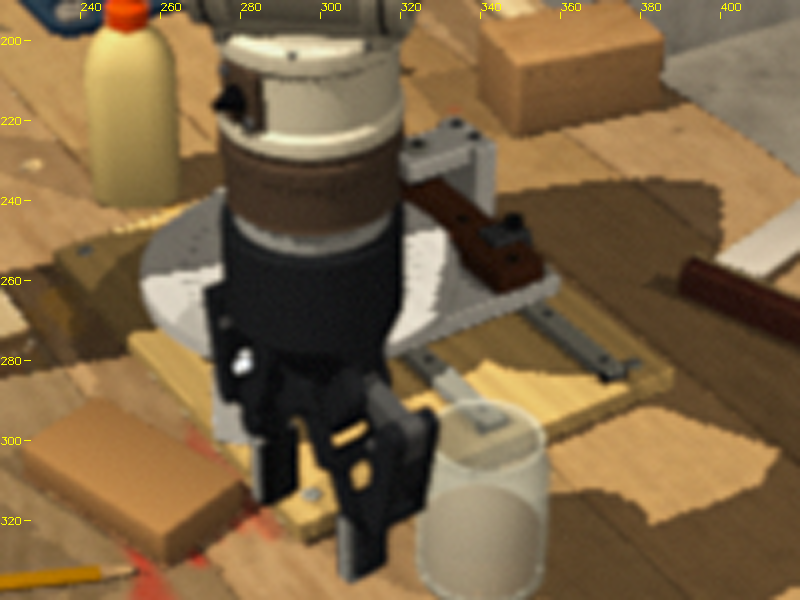

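Call:
carry_out --pt "0 0 -0.4 0 0.3" --pt "0.1 0.1 -0.8 0 0.3" --pt "0.4 0.3 -0.8 -0.1 0.2" --pt "0.7 0.5 -0.8 -0.2 0" --pt "1 0.7 -0.8 -0.3 0" --pt "1 0.9 -0.8 -0.4 0" --pt "1 1 -0.8 -0.42 0" --pt "1 1 -0.8 -0.42 0"

```text
clock: 8.95
eef_pos: [0.4922, -0.2169, 0.2047]
tool_rot: [0.385, 0.923, 0.0, -0.001]
ft_force: [-0.7, -0.2, 0.5]
grip_width: 0.0426
```

```bash
python3 -c "
from h import *
go([.483,-.136,.20],135.5)
b=shot('scene','pics/s5.png')"
```

```text
clk 8.95 tcp [ 0.4922 -0.2169  0.2047] phi 134.67 q [-0.42  0.34  0.01  1.24  0.   -1.19] F [-0.7 -0.2  0.5] w 0.0426
shift [0.641 0.503 0.048] roll -0.009
```

View pics/s5.png

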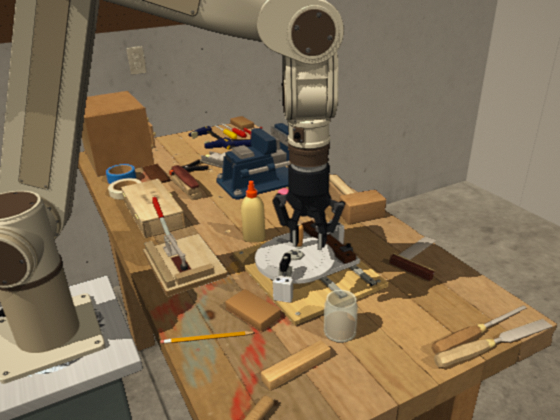

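Call:
carry_out --pt "0.32 0.25 0 -0.005 0" --pt "0.64 0.5 0.15 -0.009 0" --pt "0.64 0.5 0.35 -0.009 0" --pt "0.64 0.5 0.35 -0.009 0" --pt "0.64 0.5 0.35 -0.009 0"

```text
clock: 9.5
eef_pos: [0.4817, -0.1376, 0.1711]
tool_rot: [0.38, 0.925, -0.0, -0.001]
ft_force: [1.1, 0.5, 0.6]
grip_width: 0.0427
```

```bash
python3 -c "
from h import *
go([.483,-.136,.114],135.5)
b=shot('scene','pics/s6.png'); crop(b,240,190,100,110,6,'pics/s6c.png')"
```

```text
clk 9.5 tcp [ 0.4817 -0.1376  0.1711] phi 135.28 q [-0.28  0.3  -0.15  1.13 -0.   -1.07] F [1.1 0.5 0.6] w 0.0427
shift [0.001 0.022 0.571] roll -0.002
```

View pics/s6c.png

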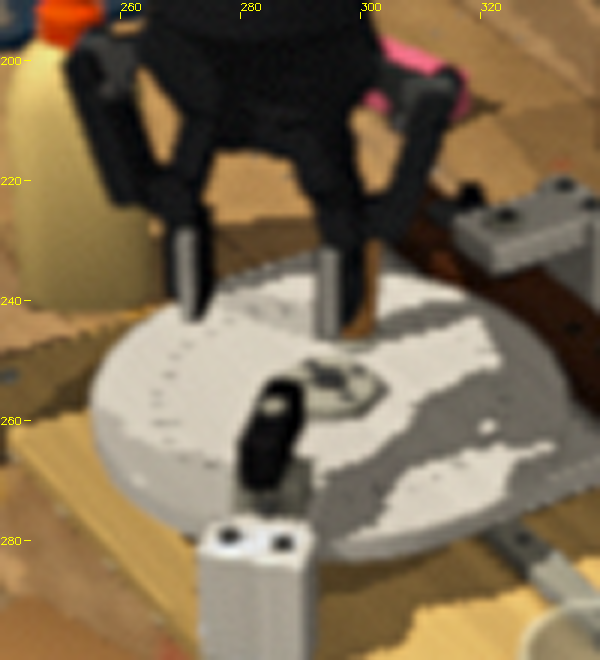

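```bash
python3 -c "
from h import *
o=bot.get_obs()['eef_pos']
for z in (.111,.141,.146,.155): print(z,proj('scene',[.483,-.136,z]),proj('scene',[o[0],o[1],z]))
d=np.array([-.7071,.7071,0])*.0213
for s in (-1,1): print(proj('scene',[o[0],o[1],.15]+s*d))"
```

```text
0.111 [284.58855746 256.53002471] [284.79609474 257.07372612]
0.141 [284.31816181 244.70772488] [284.52815999 245.23889363]
0.146 [284.27235497 242.70494805] [284.48276879 243.23393818]
0.155 [284.18935815 239.07614233] [284.40052413 239.60114406]
[294.25836723 243.0431968 ]
[274.73953524 240.21837967]
```

Call:
carry_out --pt "0 0.01 0.2 0 0" --pt "0 0.02 0.35 0 0" --pt "0 0.02 0.5 0 0" --pt "0 0.02 0.57 0 0" --pt "0 0.02 0.57 0 0" --pt "0 0.02 0.57 0 0"

```text
clock: 10.15
eef_pos: [0.4845, -0.1364, 0.1151]
tool_rot: [0.38, 0.925, 0.0, 0.001]
ft_force: [0.5, -0.7, 0.6]
grip_width: 0.0426
```

Call:
carry_out --pt "0 0 0 0 -0.4" --pt "0 0 0 0 -0.7" --pt "0 0 0 0 -1" --pt "0 0 0 0 -1" --pt "0 0 0 0 -1" --pt "0 0 0 0 -1"

```text
clock: 10.75
eef_pos: [0.4845, -0.1358, 0.1153]
tool_rot: [0.38, 0.925, 0.0, 0.001]
ft_force: [-1.2, 0.6, 5.8]
grip_width: 0.0148
```

```bash
python3 -c "
from h import *
go([.483,-.136,.113],135.5)
b=shot('scene','pics/s7.png'); crop(b,240,190,100,110,6,'pics/s7c.png')"
```

```text
clk 10.75 tcp [ 0.4845 -0.1358  0.1153] phi 135.39 q [-0.27  0.35 -0.23  0.99  0.   -1.07] F [-1.2  0.6  5.8] w 0.0148
shift [ 0.009 -0.012  0.023] roll -0.001
```

View pics/s7c.png

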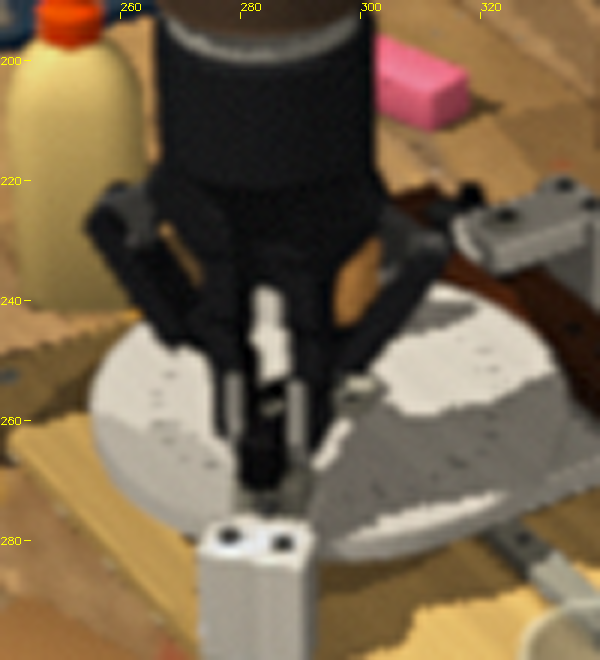

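Call:
carry_out --pt "0 0 -0.03 0 -1" --pt "0 0 -0.06 0 -1" --pt "0 0 -0.09 0 -1" --pt "0 0 -0.12 0 -1" --pt "0 0 -0.15 0 -1" --pt "0 0 -0.17 0 -1" --pt "0 0 -0.17 0 -1"

```text
clock: 11.5
eef_pos: [0.4843, -0.1358, 0.1312]
tool_rot: [0.38, 0.925, 0.0, 0.0]
ft_force: [6.1, -1.2, -10.2]
grip_width: 0.0149
```

Call:
carry_out --pt "0 0 -0.01 0 -1" --pt "0 0 -0.02 0 -1" --pt "0 0 -0.03 0 -1" --pt "0 0 -0.03 0 -1"

```text
clock: 11.9
eef_pos: [0.4843, -0.1358, 0.1336]
tool_rot: [0.38, 0.925, 0.0, 0.0]
ft_force: [5.6, -0.1, -13.2]
grip_width: 0.0147
```

Call:
carry_out --pt "0 0 0 0.08 -1" --pt "0 0 0 0.16 -1" --pt "0 0 0 0.24 -1" --pt "0 0 0 0.32 -1" --pt "0 0 0 0.4 -1"

```text
clock: 12.4
eef_pos: [0.4848, -0.1368, 0.1336]
tool_rot: [0.649, 0.761, -0.001, 0.001]
ft_force: [7.5, -4.8, -15.4]
grip_width: 0.0148
```

Call:
carry_out --pt "0 0 0 0.08 -1" --pt "0 0 0 0.16 -1" --pt "0 0 0 0.24 -1" --pt "0 0 0 0.32 -1" --pt "0 0 0 0.4 -1" --pt "0 0 0 0.48 -1" --pt "0 0 0 0.56 -1" --pt "0 0 0 0.6 -1" --pt "0 0 0 0.6 -1"

```text
clock: 13.3
eef_pos: [0.4842, -0.1384, 0.1336]
tool_rot: [0.923, 0.384, -0.001, 0.003]
ft_force: [6.8, -7.9, -14.9]
grip_width: 0.0148
```

```bash
python3 -c "
from h import *
go([.483,-.136,.113],45.5)
print(bot.get_obs()['ft_torque'])
b=shot('scene','pics/s8.png'); crop(b,240,190,100,110,6,'pics/s8c.png')"
```

```text
clk 13.3 tcp [ 0.4842 -0.1384  0.1336] phi 45.21 q [-0.28  0.34 -0.2   1.03 -0.01  0.51] F [  6.8  -7.9 -14.9] w 0.0148
shift [ 0.009 -0.026  0.206] roll -0.003
[-1.88701717 -1.40103028 -0.01062775]
```

View pics/s8c.png

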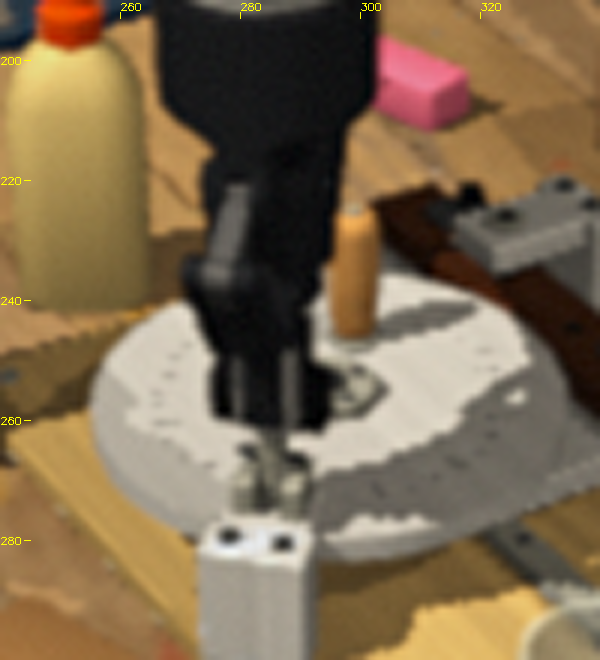

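Call:
carry_out --pt "0 0 0.02 0 -1" --pt "0 0 0.04 0 -1" --pt "0 0 0.04 0 -1" --pt "0 0 0.04 0 -0.4" --pt "0 0 0.04 0 -0.1" --pt "0 0 0.04 0 0" --pt "0 0 0.04 0 0"

```text
clock: 14.05
eef_pos: [0.4838, -0.1355, 0.1308]
tool_rot: [0.923, 0.386, 0.0, -0.0]
ft_force: [-0.2, -0.3, 0.2]
grip_width: 0.0425
```

Call:
carry_out --pt "0 0 -0.15 0 0" --pt "0 0 -0.4 0 0" --pt "0 0 -0.6 0 0" --pt "0 0 -0.6 0 0"

```text
clock: 14.45
eef_pos: [0.4858, -0.1361, 0.1935]
tool_rot: [0.923, 0.386, 0.002, 0.002]
ft_force: [1.0, -0.5, 0.6]
grip_width: 0.0426
```

```bash
python3 -c "
from h import *
go([.5717,-.045,.17],135)
b=shot('scene','pics/s9.png'); crop(b,240,190,100,110,6,'pics/s9c.png')
b=shot('top','pics/t9.png'); crop(b,240,140,200,150,4,'pics/t9c.png')"
```

```text
clk 14.45 tcp [ 0.4858 -0.1361  0.1935] phi 45.4 q [-0.27  0.28 -0.11  1.18  0.    0.51] F [ 1.  -0.5  0.6] w 0.0426
shift [ 1.251 -0.029  0.239] roll -0.996
```

View pics/s9c.png

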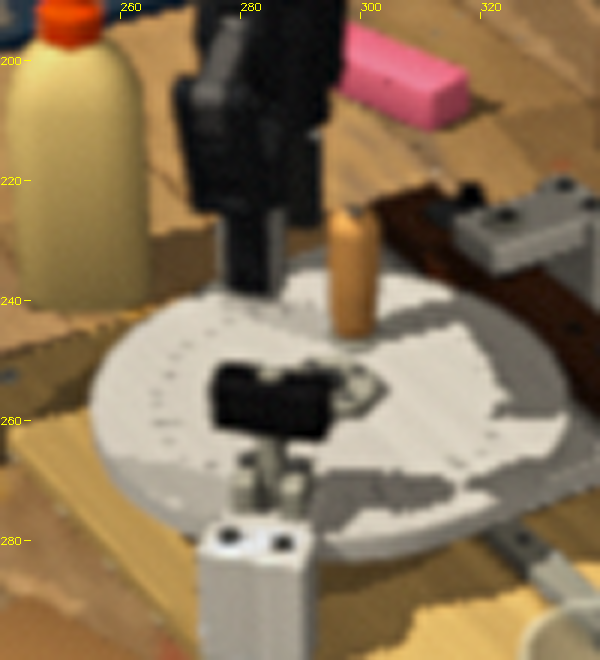

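Call:
carry_out --pt "0.2 0 0 -0.08 0" --pt "0.4 0 0 -0.16 0" --pt "0.6 0 0 -0.24 0" --pt "0.8 0 0 -0.32 0" --pt "1 -0.03 0 -0.4 0" --pt "1 -0.03 0 -0.48 0" --pt "1 -0.03 0 -0.56 0" --pt "1 -0.03 0 -0.64 0" --pt "1 -0.03 0 -0.72 0" --pt "1 -0.03 0 -0.8 0" --pt "1 -0.03 0 -0.88 0" --pt "1 -0.03 0 -0.96 0" --pt "1 -0.03 0 -1 0" --pt "1 -0.03 0 -1 0"

```text
clock: 15.95
eef_pos: [0.5511, -0.0623, 0.1886]
tool_rot: [0.38, 0.925, -0.0, -0.002]
ft_force: [-0.4, 0.4, -0.9]
grip_width: 0.0424
```

```bash
python3 -c "
from h import *
go([.5717,-.045,.165],135)"
```

```text
clk 15.95 tcp [ 0.5511 -0.0623  0.1886] phi 135.37 q [-0.11  0.39  0.03  1.22  0.   -0.9 ] F [-0.4  0.4 -0.9] w 0.0424
shift [-0.026  0.269  0.236] roll 0.004
```

Call:
carry_out --pt "-0.01 0.13 0.1 0 0" --pt "-0.02 0.26 0.2 0 0" --pt "-0.02 0.26 0.2 0 0" --pt "-0.02 0.26 0.2 0 0"

```text
clock: 16.35
eef_pos: [0.5715, -0.0447, 0.169]
tool_rot: [0.379, 0.925, -0.0, -0.001]
ft_force: [1.0, 1.1, 0.2]
grip_width: 0.0429
```

```bash
python3 -c "
from h import *
go([.5717,-.045,.111],135)
b=shot('scene','pics/s10.png'); crop(b,240,170,100,110,6,'pics/s10c.png')"
```

```text
clk 16.35 tcp [ 0.5715 -0.0447  0.169 ] phi 135.43 q [-0.08  0.44  0.05  1.19 -0.   -0.87] F [1.  1.1 0.2] w 0.0429
shift [-0.005  0.     0.58 ] roll 0.005
```

View pics/s10c.png

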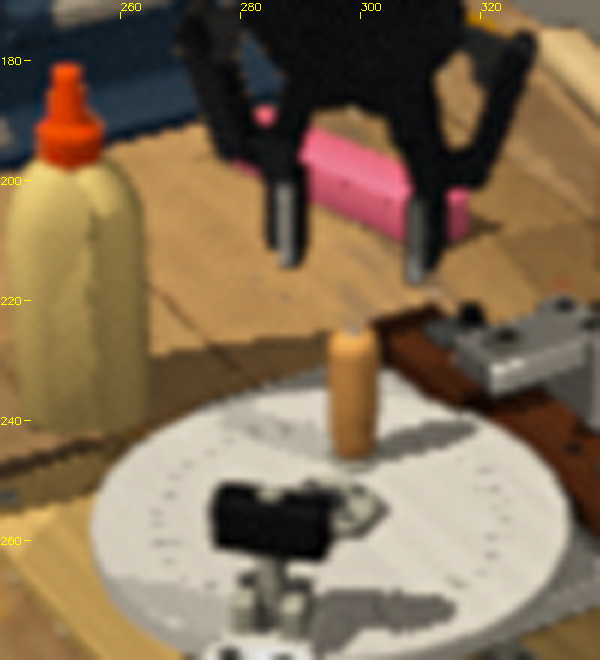

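Call:
carry_out --pt "0 0 0.2 0 0" --pt "0 0 0.4 0 0" --pt "0 0 0.52 0 0" --pt "0 0 0.57 0 0" --pt "0 0 0.57 0 0" --pt "0 0 0.57 0 0"

```text
clock: 17.0
eef_pos: [0.5723, -0.0455, 0.1141]
tool_rot: [0.38, 0.925, 0.0, 0.001]
ft_force: [-0.3, -0.1, 0.7]
grip_width: 0.043
```

Call:
carry_out --pt "0 0 0 0 -0.3" --pt "0 0 0 0 -0.5" --pt "0 0 0 0 -1" --pt "0 0 0 0 -1" --pt "0 0 0 0 -1" --pt "0 0 0 0 -1" --pt "0 0 0 0 -1"

```text
clock: 17.7
eef_pos: [0.5722, -0.0453, 0.1143]
tool_rot: [0.38, 0.925, 0.0, 0.001]
ft_force: [-1.7, 1.0, 6.2]
grip_width: 0.0182
```

```bash
python3 -c "
from h import *
go([.5717,-.045,.111],135)
print(bot.get_obs()['ft_torque'])"
```

```text
clk 17.7 tcp [ 0.5722 -0.0453  0.1143] phi 135.38 q [-0.08  0.48 -0.03  1.06  0.   -0.87] F [-1.7  1.   6.2] w 0.0182
shift [ 0.006 -0.001  0.033] roll 0.004
[ 0.13682514  0.35401928 -0.05255843]
```

Call:
carry_out --pt "-0.037 -0.002 0 0 -1" --pt "-0.073 -0.006 0 0 -1" --pt "-0.109 -0.014 0 0 -1" --pt "-0.144 -0.025 0 0 -1" --pt "-0.178 -0.039 0 0 -1" --pt "-0.21 -0.056 0 0 -1"

```text
clock: 18.3
eef_pos: [0.5827, -0.064, 0.1143]
tool_rot: [0.38, 0.925, 0.0, 0.0]
ft_force: [-2.4, 1.7, 6.7]
grip_width: 0.0181
```

```bash
python3 -c "
from h import *
go([.5717,-.045,.111],135)
b=shot('scene','pics/s11.png'); crop(b,240,170,100,110,6,'pics/s11c.png')"
```

```text
clk 18.3 tcp [ 0.5827 -0.064   0.1143] phi 135.39 q [-0.11  0.5   0.01  1.08  0.   -0.9 ] F [-2.4  1.7  6.7] w 0.0181
shift [0.212 0.058 0.033] roll 0.004
```

View pics/s11c.png

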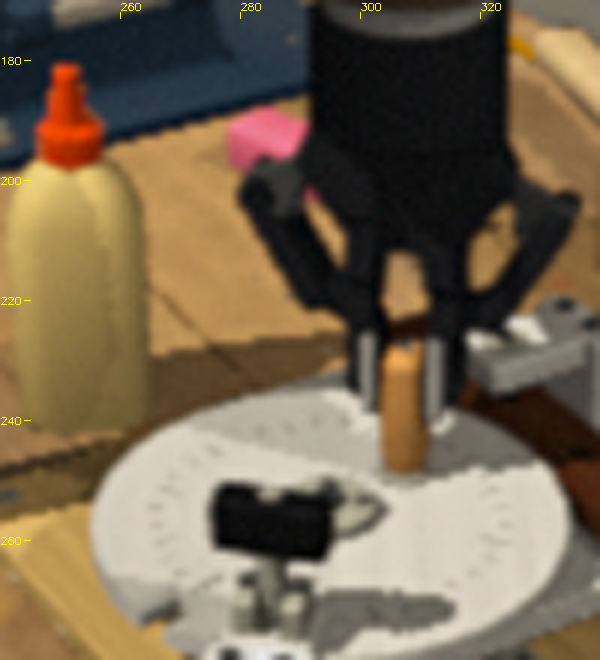

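Call:
carry_out --pt "-0.06 -0.042 0 0 -1" --pt "-0.112 -0.094 0 0 -1" --pt "-0.154 -0.154 0 0 -1" --pt "-0.185 -0.22 0 0 -1" --pt "-0.204 -0.291 0 0 -1" --pt "-0.21 -0.364 0 0 -1" --pt "-0.204 -0.437 0 0 -1" --pt "-0.185 -0.507 0 0 -1" --pt "-0.154 -0.574 0 0 -1"

```text
clock: 19.25
eef_pos: [0.5544, -0.1149, 0.1143]
tool_rot: [0.379, 0.925, 0.002, 0.001]
ft_force: [2.1, 5.3, 5.9]
grip_width: 0.0184
```

```bash
python3 -c "
from h import *
go([.5717,-.045,.111],135)
b=shot('scene','pics/s12.png'); crop(b,240,170,150,120,5,'pics/s12c.png')"
```

```text
clk 19.25 tcp [ 0.5544 -0.1149  0.1143] phi 135.43 q [-0.21  0.47 -0.05  1.05  0.   -1.  ] F [2.1 5.3 5.9] w 0.0184
shift [0.367 0.619 0.035] roll 0.005
```

View pics/s12c.png

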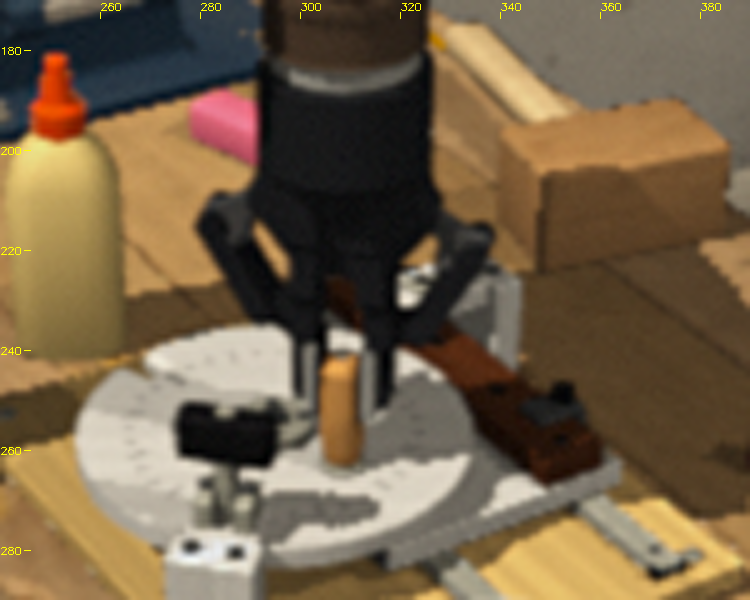

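Call:
carry_out --pt "0.042 -0.06 0 0 -1" --pt "0.094 -0.112 0 0 -1" --pt "0.154 -0.154 0 0 -1" --pt "0.22 -0.185 0 0 -1" --pt "0.291 -0.204 0 0 -1" --pt "0.364 -0.21 0 0 -1" --pt "0.437 -0.204 0 0 -1" --pt "0.507 -0.185 0 0 -1" --pt "0.574 -0.154 0 0 -1" --pt "0.634 -0.112 0 0 -1" --pt "0.685 -0.06 0 0 -1" --pt "0.727 0 0 0 -1"

```text
clock: 20.5
eef_pos: [0.5008, -0.0663, 0.1142]
tool_rot: [0.38, 0.925, -0.002, 0.001]
ft_force: [-1.8, -2.2, 9.8]
grip_width: 0.0182
```

```bash
python3 -c "
from h import *
go([.5717,-.045,.111],135)
b=shot('scene','pics/s13.png'); crop(b,240,170,150,120,5,'pics/s13c.png')"
```

```text
clk 20.5 tcp [ 0.5008 -0.0663  0.1142] phi 135.29 q [-0.13  0.36 -0.22  0.99 -0.   -0.92] F [-1.8 -2.2  9.8] w 0.0182
shift [-0.353  0.65   0.031] roll 0.003
```

View pics/s13c.png

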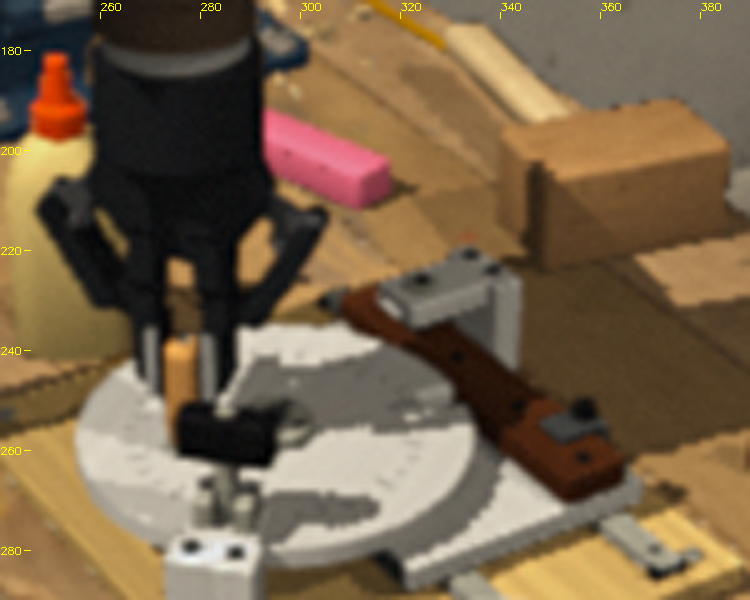

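Call:
carry_out --pt "0.031 0.066 0 0 -1" --pt "0.05 0.137 0 0 -1" --pt "0.056 0.21 0 0 -1" --pt "0.05 0.283 0 0 -1" --pt "0.031 0.354 0 0 -1" --pt "0 0.42 0 0 -1" --pt "-0.042 0.48 0 0 -1" --pt "-0.094 0.532 0 0 -1" --pt "-0.154 0.574 0 0 -1" --pt "-0.22 0.605 0 0 -1" --pt "-0.291 0.624 0 0 -1" --pt "-0.328 0.628 0 0 -1" --pt "-0.364 0.63 0 0 -1" --pt "-0.364 0.63 0 0 -1" --pt "-0.364 0.63 0 0 -1"

```text
clock: 22.05
eef_pos: [0.5726, -0.0459, 0.1143]
tool_rot: [0.38, 0.925, -0.0, 0.001]
ft_force: [2.1, 1.9, 6.1]
grip_width: 0.0182
```

```bash
python3 -c "
from h import *
go([.5722,-.0453,.1143],135)
b=shot('scene','pics/s14.png'); crop(b,240,170,150,120,5,'pics/s14c.png')"
```

```text
clk 22.05 tcp [ 0.5726 -0.0459  0.1143] phi 135.36 q [-0.08  0.48 -0.03  1.06 -0.   -0.87] F [2.1 1.9 6.1] w 0.0182
shift [ 0.007  0.002 -0.   ] roll 0.004
```

View pics/s14c.png

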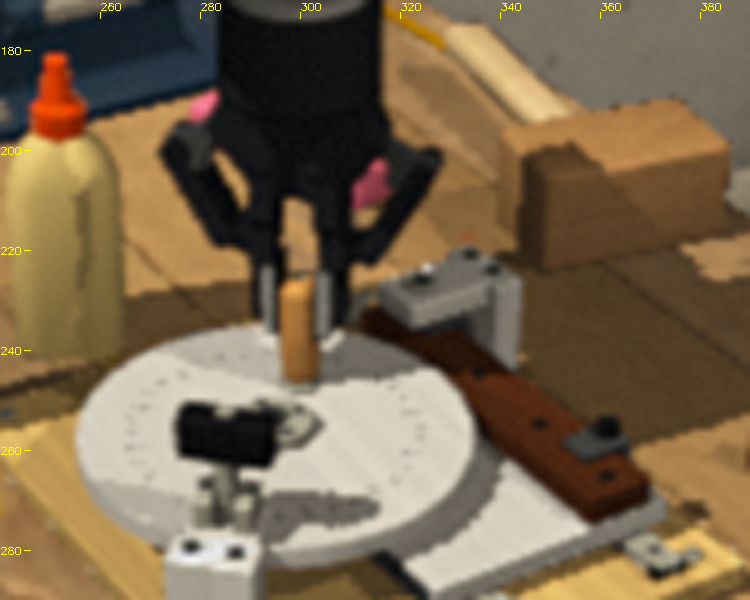

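Call:
carry_out --pt "0 0 0 0 -0.3" --pt "0 0 0 0 0" --pt "0 0 0 0 0" --pt "0 0 -0.2 0 0" --pt "0 0 -0.5 0 0" --pt "0 0 -0.8 0 0" --pt "0 0 -0.8 0 0"

```text
clock: 22.8
eef_pos: [0.574, -0.0459, 0.1975]
tool_rot: [0.38, 0.925, 0.001, 0.004]
ft_force: [-0.4, 0.3, 0.5]
grip_width: 0.0427
```

```bash
python3 -c "
from h import *
go([.484,-.1357,.192],45.4)"
```

```text
clk 22.8 tcp [ 0.574  -0.0459  0.1975] phi 135.37 q [-0.08  0.41  0.1   1.25 -0.   -0.87] F [-0.4  0.3  0.5] w 0.0427
shift [ 0.01  -1.271  0.05 ] roll 1.0
```

Call:
carry_out --pt "0 -0.25 0 0.08 0" --pt "0 -0.5 0 0.16 0" --pt "0 -0.75 0 0.24 0" --pt "0 -1 0 0.32 0" --pt "0 -1 0 0.4 0" --pt "0 -1 0 0.48 0" --pt "0 -1 0 0.56 0" --pt "0 -1 0 0.64 0" --pt "0 -1 0 0.72 0" --pt "0 -1 0 0.8 0" --pt "0 -1 0 0.88 0" --pt "0 -1 0 0.96 0" --pt "0 -1 0 1 0" --pt "0 -1 0 1 0"

```text
clock: 24.2
eef_pos: [0.5007, -0.1166, 0.1921]
tool_rot: [0.923, 0.386, -0.001, -0.001]
ft_force: [-0.3, -0.4, -0.1]
grip_width: 0.043
```

```bash
python3 -c "
from h import *
go([.484,-.1357,.18],45.4)
b=shot('top','pics/t15.png'); crop(b,240,140,200,150,4,'pics/t15c.png')"
```

```text
clk 24.2 tcp [ 0.5007 -0.1166  0.1921] phi 45.38 q [-0.23  0.31 -0.08  1.19 -0.    0.55] F [-0.3 -0.4 -0.1] w 0.043
shift [-0.252  0.015  0.121] roll -0.0
```

View pics/t15c.png

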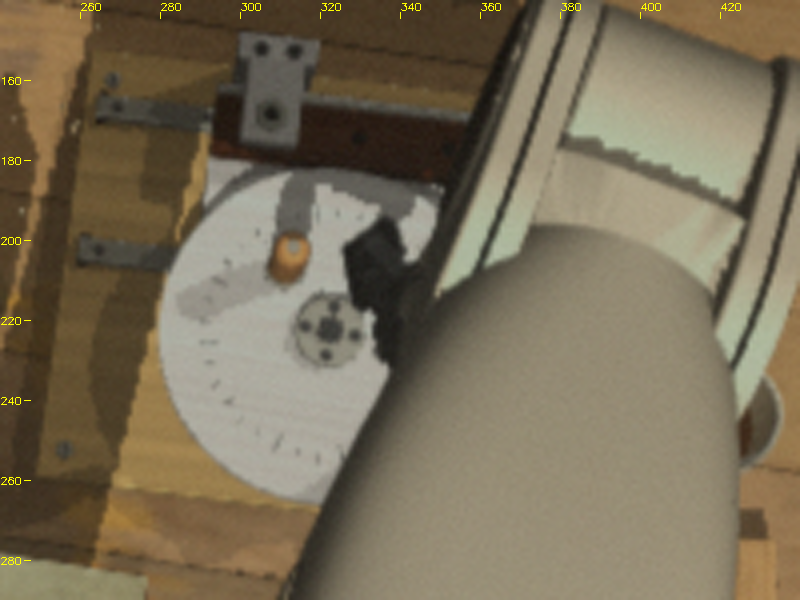

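```bash
python3 - <<'E'
from h import *
for f in ('pics/top0.png','pics/t9.png','pics/t15.png'):
    im=cv2.imread(f); hsv=cv2.cvtColor(im,cv2.COLOR_BGR2HSV)
    sub=hsv[190:215,300:325]; m=(sub[...,1]>110)&(sub[...,0]<20)&(sub[...,2]>60)
    y,x=np.nonzero(m); print(f,len(x),x.mean()+300,y.mean()+190)
a=cv2.imread('pics/top0.png')[190:220,298:328];b=cv2.imread('pics/t15.png')[190:220,298:328]
g=lambda i:cv2.cvtColor(i,cv2.COLOR_BGR2HSV)[...,1].astype(np.float32)
print(cv2.phaseCorrelate(g(a),g(b)))
cv2.imwrite('pics/cmp.png',cv2.resize(np.hstack([a,b]),None,fx=10,fy=10,interpolation=cv2.INTER_CUBIC))
E
```

```text
pics/top0.png 76 310.75 204.8421052631579
pics/t9.png 73 310.6986301369863 205.06849315068493
pics/t15.png 72 311.75 204.20833333333334
((0.7246489901892215, -0.6999266583122346), 0.9370010905795627)
```

View pics/cmp.png

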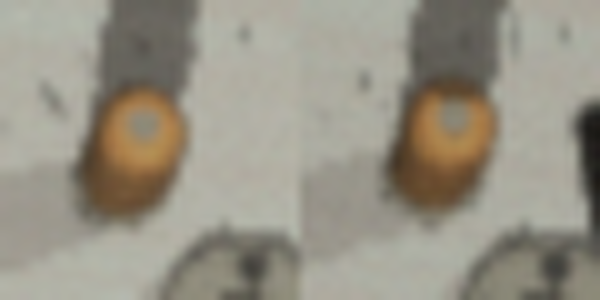

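```bash
python3 -c "
from h import *
go([.5736,-.0469,.1143],45.4)"
```

```text
clk 24.25 tcp [ 0.5008 -0.1166  0.1923] phi 45.45 q [-0.23  0.31 -0.08  1.19 -0.    0.55] F [-0.4  0.  -0.2] w 0.0429
shift [1.009 0.031 0.778] roll 0.001
```

Call:
carry_out --pt "0.25 0 0 0 0" --pt "0.5 0 0 0 0" --pt "0.75 0.02 0 0 0" --pt "1 0.03 0 0 0" --pt "1 0.03 0.2 0 0" --pt "1 0.03 0.4 0 0" --pt "1 0.03 0.6 0 0" --pt "1 0.03 0.76 0 0" --pt "1 0.03 0.76 0 0" --pt "1 0.03 0.76 0 0"

```text
clock: 25.25
eef_pos: [0.5736, -0.0476, 0.117]
tool_rot: [0.922, 0.386, -0.001, -0.0]
ft_force: [-0.4, 0.0, 0.1]
grip_width: 0.0429
```

Call:
carry_out --pt "0 0 0 0 -0.3" --pt "0 0 0 0 -0.5" --pt "0 0 0 0 -1" --pt "0 0 0 0 -1" --pt "0 0 0 0 -1" --pt "0 0 0 0 -1"

```text
clock: 25.85
eef_pos: [0.5733, -0.0492, 0.1188]
tool_rot: [0.923, 0.385, -0.001, 0.001]
ft_force: [-3.9, -4.2, 4.9]
grip_width: 0.0179
```

Call:
carry_out --pt "0 -0.01 0 0 -1" --pt "0 -0.022 0 0 -1" --pt "0 -0.022 0 0 -1" --pt "0 -0.022 0 0 -1"

```text
clock: 26.25
eef_pos: [0.572, -0.0479, 0.1188]
tool_rot: [0.923, 0.385, -0.001, 0.002]
ft_force: [-3.7, -3.9, 4.7]
grip_width: 0.0178
```

```bash
python3 -c "
from h import *
go([.5722,-.0453,.1143],45.4)"
```

```text
clk 26.25 tcp [ 0.572  -0.0479  0.1188] phi 45.31 q [-0.08  0.48 -0.02  1.07 -0.    0.7 ] F [-3.7 -3.9  4.7] w 0.0178
shift [ 0.02  -0.017  0.045] roll -0.001
```

Call:
carry_out --pt "0 0 0 0 -0.3" --pt "0 0 0 0 0" --pt "0 0 0 0 0" --pt "0 0 -0.2 0 0" --pt "0 0 -0.5 0 0" --pt "0 0 -0.75 0 0" --pt "-0.25 0 -0.75 0 0" --pt "-0.5 0 -0.75 0 0" --pt "-0.75 0 -0.75 0 0" --pt "-1 0 -0.75 0 0" --pt "-1 0 -0.75 0 0"

```text
clock: 27.35
eef_pos: [0.5004, -0.1185, 0.1925]
tool_rot: [0.923, 0.385, -0.0, -0.0]
ft_force: [0.1, -0.6, 0.8]
grip_width: 0.0428
```

```bash
python3 - <<'E'
from h import *
go([.484,-.1357,.18],45.4)
b=shot('top','pics/t16.png')
for f in ('pics/top0.png','pics/t9.png','pics/t15.png','pics/t16.png'):
    im=cv2.imread(f); hsv=cv2.cvtColor(im,cv2.COLOR_BGR2HSV)
    sub=hsv[190:215,300:325]; m=(sub[...,1]>110)&(sub[...,0]<20)&(sub[...,2]>60)
    y,x=np.nonzero(m); print(f,len(x),x.mean()+300,y.mean()+190)
g=lambda i:cv2.cvtColor(i,cv2.COLOR_BGR2HSV)[...,1].astype(np.float32)[190:220,298:328]
a=cv2.imread('pics/top0.png')
print(cv2.phaseCorrelate(g(a),g(b)))
E
```

```text
clk 27.35 tcp [ 0.5004 -0.1185  0.1925] phi 45.23 q [-0.23  0.31 -0.08  1.19 -0.    0.55] F [ 0.1 -0.6  0.8] w 0.0428
shift [-0.237  0.005  0.125] roll -0.002
pics/top0.png 76 310.75 204.8421052631579
pics/t9.png 73 310.6986301369863 205.06849315068493
pics/t15.png 72 311.75 204.20833333333334
pics/t16.png 75 310.92 204.66666666666666
((0.417317944931785, 0.026728396361251683), 1.0054528472158644)
```

Call:
carry_out --pt "-0.12 0 0 0 0" --pt "-0.24 0 0.1 0 0" --pt "-0.24 0 0.3 0 0" --pt "-0.24 0 0.5 0 0" --pt "-0.24 0 0.6 0 0" --pt "-0.24 0 0.62 0 0" --pt "-0.24 0 0.62 0 0"

```text
clock: 28.1
eef_pos: [0.4855, -0.1341, 0.1304]
tool_rot: [0.922, 0.386, -0.0, -0.0]
ft_force: [-0.3, 0.7, 0.7]
grip_width: 0.0429
```

```bash
python3 -c "
from h import *
go([.484,-.1357,.13],45.4)
b=shot('scene','pics/s17.png'); crop(b,240,190,100,110,6,'pics/s17c.png')"
```

```text
clk 28.1 tcp [ 0.4855 -0.1341  0.1304] phi 45.41 q [-0.27  0.34 -0.2   1.03  0.    0.51] F [-0.3  0.7  0.7] w 0.0429
shift [-0.022  0.     0.004] roll 0.0
```

View pics/s17c.png

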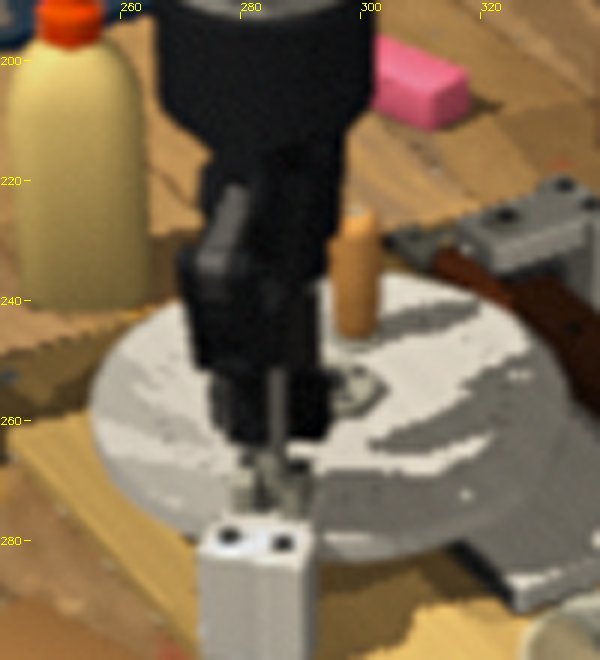

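Call:
carry_out --pt "-0.02 0 0 0 0" --pt "-0.02 0 0 0 -0.4" --pt "-0.02 0 0 0 -0.7" --pt "-0.02 0 0 0 -1" --pt "-0.02 0 0 0 -1" --pt "-0.02 0 0 0 -1" --pt "-0.02 0 0 0 -1" --pt "-0.02 0 -0.02 0 -1" --pt "-0.02 0 -0.025 0 -1" --pt "-0.02 0 -0.025 0 -1"

```text
clock: 29.15
eef_pos: [0.4831, -0.1368, 0.1316]
tool_rot: [0.923, 0.385, -0.001, 0.001]
ft_force: [1.2, -6.1, -8.0]
grip_width: 0.0146
```

Call:
carry_out --pt "0 0 0 -0.08 -1" --pt "0 0 0 -0.16 -1" --pt "0 0 0 -0.24 -1" --pt "0 0 0 -0.32 -1" --pt "0 0 0 -0.4 -1" --pt "0 0 0 -0.48 -1" --pt "0 0 0 -0.56 -1" --pt "0 0 0 -0.64 -1" --pt "0 0 0 -0.72 -1" --pt "0 0 0 -0.8 -1" --pt "0 0 0 -0.88 -1" --pt "0 0 0 -0.96 -1" --pt "0 0 0 -1 -1" --pt "0 0 0 -1 -1"

```text
clock: 30.55
eef_pos: [0.4829, -0.1369, 0.1311]
tool_rot: [0.38, 0.925, -0.002, -0.001]
ft_force: [0.3, -6.3, -9.5]
grip_width: 0.0146
```

```bash
python3 -c "
from h import *
go([.484,-.1357,.113],135.4)
b=shot('scene','pics/s18.png'); crop(b,240,190,100,110,6,'pics/s18c.png')"
```

```text
clk 30.55 tcp [ 0.4829 -0.1369  0.1311] phi 135.38 q [-0.27  0.34 -0.2   1.03 -0.   -1.07] F [ 0.3 -6.3 -9.5] w 0.0146
shift [0.    0.017 0.181] roll -0.0
```

View pics/s18c.png

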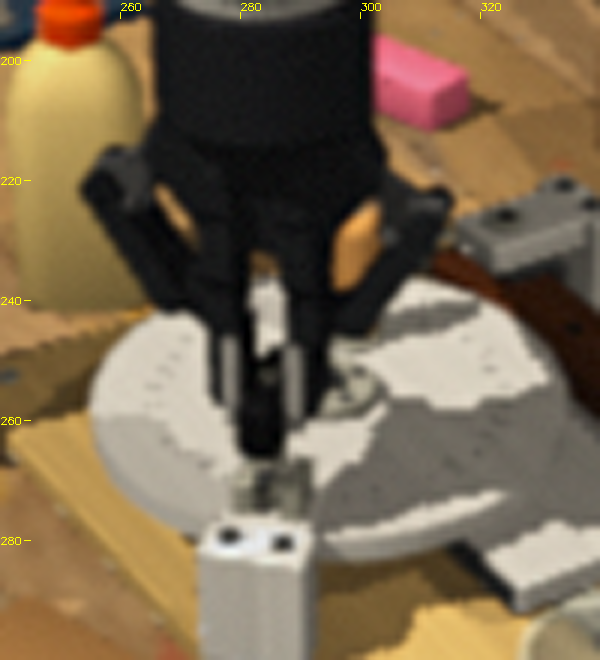

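Call:
carry_out --pt "0 0 0.02 0 -1" --pt "0 0 0.05 0 -1" --pt "0 0 0.07 0 -1" --pt "0 0 0.07 0 -1"

```text
clock: 31.0
eef_pos: [0.4829, -0.1369, 0.1242]
tool_rot: [0.38, 0.925, -0.002, -0.001]
ft_force: [0.5, -6.3, -7.7]
grip_width: 0.0148
```

Call:
carry_out --pt "0 0 0 0 -0.4" --pt "0 0 0 0 0" --pt "0 0 0 0 0" --pt "0 0 0 0 0" --pt "0 0 -0.2 0 0" --pt "0 0 -0.5 0 0" --pt "0 0 -0.8 0 0" --pt "0 0 -0.8 0 0"

```text
clock: 31.8
eef_pos: [0.4867, -0.1362, 0.2106]
tool_rot: [0.379, 0.925, 0.001, 0.005]
ft_force: [0.8, -0.3, -0.7]
grip_width: 0.0429
```

```bash
python3 -c "
from h import *
go([.484,-.1357,.113],135.4)
b=shot('scene','pics/s19.png'); crop(b,240,190,150,120,5,'pics/s19c.png')"
```

```text
clk 31.8 tcp [ 0.4867 -0.1362  0.2106] phi 135.4 q [-0.27  0.27 -0.08  1.21  0.   -1.07] F [ 0.8 -0.3 -0.7] w 0.0429
shift [ 0.031 -0.02   0.975] roll -0.0
```

View pics/s19c.png

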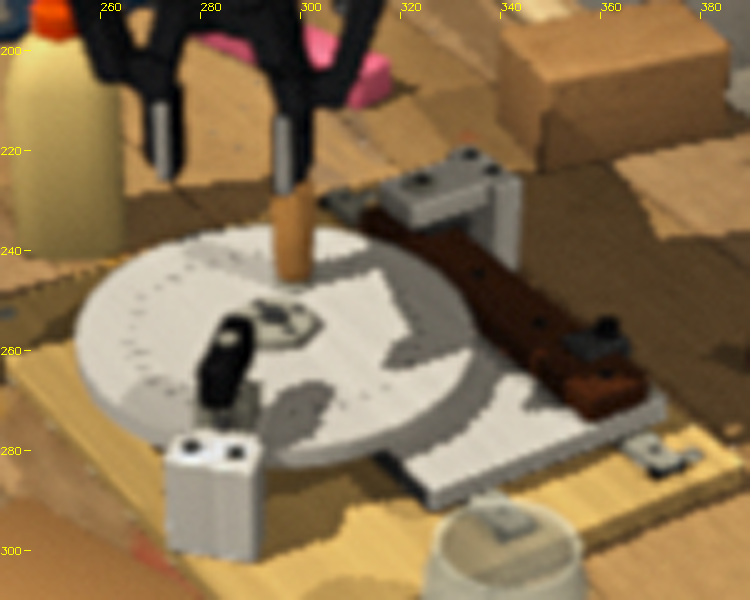

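Call:
carry_out --pt "-0.25 -0.25 0 0 0" --pt "-0.5 -0.5 0 0 0" --pt "-0.75 -0.75 0 0 0" --pt "-1 -1 -0.1 0 0" --pt "-1 -1 -0.1 0 0"

```text
clock: 32.35
eef_pos: [0.4847, -0.2809, 0.2154]
tool_rot: [0.382, 0.924, -0.001, 0.001]
ft_force: [0.5, 0.4, -0.3]
grip_width: 0.0429
```

Call:
carry_out --pt "-0.25 -0.25 0 0 0" --pt "-0.5 -0.5 0 0 0" --pt "-0.5 -0.5 0 0 0" --pt "-0.5 -0.5 0 0 0"

```text
clock: 32.75
eef_pos: [0.4847, -0.3473, 0.2144]
tool_rot: [0.38, 0.925, 0.001, -0.001]
ft_force: [0.8, -0.3, 0.1]
grip_width: 0.0426
```

```bash
python3 - <<'E'
from h import *
go([.484,-.1357,.113],135.4)
t=shot('top','pics/t20.png');s=shot('scene','pics/s20.png')
crop(t,240,140,200,150,4,'pics/t20c.png')
g=lambda i,u,v,r:cv2.cvtColor(i,cv2.COLOR_BGR2GRAY).astype(np.float32)[v-r:v+r,u-r:u+r]
def cmp(n,a,b,u,v,r): 
    # template search
    A=cv2.cvtColor(a,cv2.COLOR_BGR2GRAY)[v-r:v+r,u-r:u+r]
    B=cv2.cvtColor(b,cv2.COLOR_BGR2GRAY)[v-r-8:v+r+8,u-r-8:u+r+8]
    m=cv2.matchTemplate(B,A,cv2.TM_CCOEFF_NORMED); _,q,_,l=cv2.minMaxLoc(m); print(n,np.array(l)-8,round(q,3))
a=cv2.imread('pics/scene0.png');b=cv2.imread('pics/top0.png')
cmp('knob scene',a,s,286,259,9); cmp('knob top',b,t,350,251,9); cmp('crank scene',a,s,299,236,12); cmp('crank top',b,t,311,205,9)
cmp('jar scene',a,s,340,315,18); cmp('bottle',a,s,252,215,25); cmp('block',a,s,252,308,22); cmp('jar top',b,t,420,243,16)
print('knob dot parked s9 for ref'); cmp('park',a,cv2.imread('pics/s9.png'),286,259,9)
E
```

```text
clk 32.75 tcp [ 0.4847 -0.3473  0.2144] phi 135.33 q [-0.62  0.45  0.2   1.32  0.   -1.41] F [ 0.8 -0.3  0.1] w 0.0426
shift [1.489 1.5   1.018] roll -0.001
knob scene [0 0] 0.883
knob top [0 0] 0.996
crank scene [0 1] 0.286
crank top [0 1] 0.75
jar scene [0 0] 0.993
bottle [-2  0] 0.482
block [0 0] 0.889
jar top [0 0] 0.997
knob dot parked s9 for ref
park [ 7 -8] 0.541
```

View pics/t20.png

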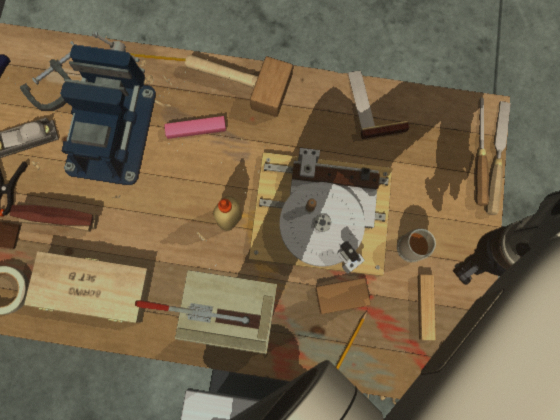

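View pics/s20.png

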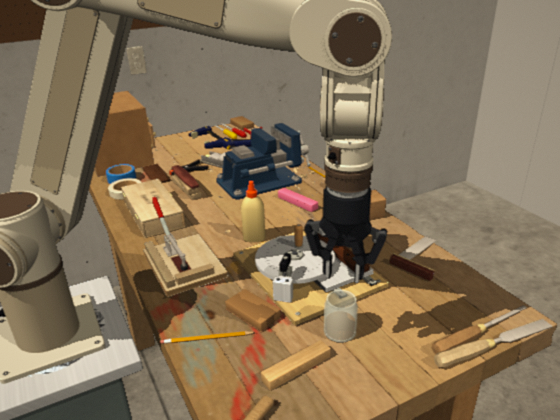

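```bash
python3 -c "
from workcell import order
print(order.job_done())"
```

```text
the job is handed in; nothing more can be done
None
```

The job is handed in at about 33 s of the 72 s allowed, with every step done in the order you asked. No verdict was reported.

**What I did**
1. I lifted the pine caul off the rails and laid it flat on the bench, to the right of the sanding block.
2. I pulled the plunger to its stop (about 18 mm, 13 N), turned the knob 90° and confirmed in the picture that it stayed parked.
3. I wound the crank 360° clockwise. The top view showed it had gone about 0.05 rad too far, so I re-gripped it and eased it back to within about 0.01–0.02 rad.
4. I turned the knob back 90°, lowered the plunger 7 mm into its slot, and released it to spring down.

**Last checks**
- **Knob:** It matched its starting place and heading with no pixel shift in both views, so the plunger is down in the notch. A pin riding on the disc would have shown up about 4 pixels higher in the scene view.
- **Carriage:** It has moved along the jig, and the rails in front of it are clear.
- **Jar and sanding block:** They matched their starting positions with no shift.
- **Wrist force:** The readings I saw stayed under about 20 N.

**Weak or disagreeing checks**
- **Crank overshoot:** The arm's own reading suggested an overshoot of only about 0.02 rad, against about 0.05 in the picture. I went by the picture.
- **Bottle and crank image matches:** These scored low at the end (the bottle 0.48 with a 2-pixel shift), probably because the arm's shadow and the gripper were in the way. By eye the bottle had not moved, and nothing touched it.

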